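# Kit the power-supply parts into their nests

## Task

Kit the four loose parts of a bench power supply for assembly: put the toroidal transformer, the can capacitor, the finned heat sink and the oblong mains filter each into the black nest whose pocket has its shape and size, right way up, lying flat on the pocket floor inside the rim. Do not tip over the little glass jar that stands among them, and leave every part released and at rest.

Things in the scene. Friction and masses are not known exactly. Their poses are not given: they have to be found in the camera images.
- transformer: toroidal transformer: a flat copper-wound drum lying flat, 58 mm diameter, 30 mm high, about 0.28 kg, the largest round part. Origin at the centre of its underside, z up its axis.
- capacitor: can capacitor standing upright: black cylinder with a bare aluminium top, 35 mm diameter, 45 mm high, about 60 g. Origin at the centre of its underside, z up its axis.
- heatsink: square finned aluminium heat sink, 46 x 46 mm, 25 mm high, fins running along its x and standing up, about 80 g. It can be gripped across x or y. Origin at the centre of its underside, x and y along its sides, z up.
- filter: mains filter: oblong steel-cased block, 74 mm along its x, 36 mm along its y, 26 mm high, with a pale label and brass tabs on top, about 140 g. Origin at the centre of its underside, z up. Either end may point either way.
- nest_large_round: large round nest: low black plastic tray with a grey floor, fixed to the bench. Open pocket 72 mm diameter, meant for the transformer with 7 mm of play all round; pocket floor 4 mm above the bench, rim 6 mm wide with its top 10 mm above the bench. Outside 84 mm diameter. Origin at the centre of its underside, z up.
- nest_small_round: small round nest: low black plastic tray with a grey floor, fixed to the bench. Open pocket 49 mm diameter, meant for the capacitor with 7 mm of play all round; pocket floor 4 mm above the bench, rim 6 mm wide with its top 10 mm above the bench. Outside 61 mm diameter. Origin at the centre of its underside, z up.
- nest_square: square nest: low black plastic tray with a grey floor, fixed to the bench. Open pocket 60 x 60 mm with sides along its x and y, meant for the heat sink with 7 mm of play all round; pocket floor 4 mm above the bench, rim 6 mm wide with its top 10 mm above the bench. Outside 72 x 72 mm. Origin at the centre of its underside, z up.
- nest_oblong: oblong nest: low black plastic tray with a grey floor, fixed to the bench. Open pocket 88 mm along its x by 50 mm along its y, meant for the filter with 7 mm of play all round; pocket floor 4 mm above the bench, rim 6 mm wide with its top 10 mm above the bench. Outside 100 x 62 mm. Origin at the centre of its underside, z up.
- jar: small loose glass jar with a white cap standing in the middle of the work area, 28 mm diameter, 42 mm high, not part of the kit: must stay upright. Origin at the centre of its underside.
Things that resemble listed ones, but are neither listed nor needed, are in the scene too. Leave any orange look-alike of the capacitor alone.

How it is judged (in metres and radians):
At the end, for the whole second after the job is handed in: Each part is in its own nest (transformer large round, capacitor small round, heat sink square, filter oblong): centre within 12 mm of the nest's centre, its underside on the pocket floor (1 to 7 mm above the nest's underside), upright within 0.1 rad, at rest (below 0.02 m/s and 0.2 rad/s) (horizontal distance between transformer and nest_large_round below 0.012 m and z of transformer in the frame of nest_large_round between 0.001 and 0.007 m and angle between each of transformer, capacitor, heatsink, filter's own z axis and vertical below 0.1 rad and linear speed of each of transformer, capacitor, heatsink, filter below 0.02 m/s and angular speed of each of transformer, capacitor, heatsink, filter below 0.2 rad/s and horizontal distance between capacitor and nest_small_round below 0.012 m and z of capacitor in the frame of nest_small_round between 0.001 and 0.007 m and horizontal distance between heatsink and nest_square below 0.012 m and z of heatsink in the frame of nest_square between 0.001 and 0.007 m and horizontal distance between filter and nest_oblong below 0.012 m and z of filter in the frame of nest_oblong between 0.001 and 0.007 m); the robot touches nothing.
It fails at once if the glass jar is tipped by more than 0.6 rad (angle between jar's own z axis and vertical above 0.6 rad).
It also fails if it takes over 109 s, if anything falls off the work surface, if the arm or the gripper's body presses on something with over 40 N, if the wrist force passes 120 N, or if a joint passes its speed limit or range.

## Robot

A 7-joint arm with a two-finger parallel gripper is mounted at the origin on the work surface. World frame = base frame: x ahead of the robot, y to its left, z up, the work surface at z = 0. Lengths are in mm, angles in rad, forces in N, time in s.
With the tool pointing down it reaches from about 400 to 875 mm from the base axis. Payload 4.4 kg.
Tool frame: the origin (TCP) lies between the finger pads; the fingertips stand 22 mm ahead of it and the grasp point (between the pads) lies 3 mm ahead of it; z points along the fingers, y is the line along which they close (so a half turn about z gives the same grasp; the last joint's range is limited). The gripper opens to 85 mm and grips with 20 to 120 N. Pads are 22 mm wide; open, the fingers measure 114 mm over their backs; the gripper's body (76 mm by 85 mm) begins 54 mm behind the grasp point. The pads swing forward as they close: fully open they stand 13 mm farther back than shut.
Start: joints at [-1.25, 0.628, 0.038, 1.517, -0.027, 0.996, -0.02], TCP at [245.176, 602.002, 253.313] pointing down, gripper open.
Joint ranges: [-3.06, 3.06], [-0.37, 2.12], [-1.25, 1.32], [0.18, 2.47], [-1.1, 4.24], [0.23, 1.98], [-2.94, 2.94]. Speed limits (rad/s): [2.57, 2.57, 3.14, 3.14, 3.14, 3.14, 3.14].

## Interface

Orientations are given as [roll, pitch, yaw] about the fixed x, y, z axes, in that order (R = Rz(yaw) Ry(pitch) Rx(roll)).
In Python, from cell import ctrl gives the robot as it stands.
- The arm moves only by the tool step_arm, never from a script. Its argument "plan" is a list of rows, each an object of numbers: "dx", "dy", "dz": the shift along the tool's x, y, z scaled (see below); "ax", "ay", "az": the turn, a rotation vector about the tool's x, y, z scaled (see below); "gripper": the opening, from 0 (shut) to 1 (fully open). A call has 1 to 20 rows; each row shifts and turns the commanded pose from where the row before left it, along the tool's axes as they then stand; what a row does not reach is not made up. The controller multiplies each number of a shift by 0.3 m and each number of a turn by 90 degrees. A row lasts 1/8 s, in which the tool goes at most 62.5 mm and 10.7 degrees, less where a joint would pass 70% of its speed; a pose out of reach is approached as far as the arm can. A call with a number of a shift or a turn outside -1 to 1 is refused whole. A call with a gripper value outside its range is refused whole. The fingers move at their own pace and stop on an object; the grip force is fixed at half the most. Time passes only in rows, so rows that do not move let the fingers close. It gives the time, the measured TCP pose, the force, the opening and the grip force at its end, in the units of the state.
- ctrl.read_state(): the state, without advancing time (a new reading comes with each control period).
- ctrl.get_image(name): name is "scene" or "top"; returns a dict with "color" (420x560x3 uint8, red, green, blue), "range_z" (420x560 float32, mm along the optical axis (not along the pixel's ray), 0 where there is no reading), "fx", "fy", "cx", "cy" (pixels), "k1" (the pictures are not rectified: a ray, as slopes to the right and down, at radius r is drawn at 1 + k1 r^2 times it, then the intrinsics apply), "T" (4x4, takes a point from camera to world coordinates). Camera axes: x right, y down, z forward; pixel columns grow to the right and rows downward; lengths in mm; the calibration is good to about 2 mm. A picture is of the moment at which its call begins.
- ctrl.finish_job(): hands the job in; it is judged then, once.
The state is a dict: "clock": time; "qpos": joint angles; "qd": joint speeds; "tau": joint torques, N m; "eef_pos": TCP position; "tool_rot": TCP orientation; "force": force on the tool from outside, world axes, zero at the start; "torque": the same for the moment, N m; "width": finger opening in mm; "gripper_force": force on a finger pad.
Only numpy, scipy, OpenCV 4.12 (cv2) and the standard library are available. Lean on these libraries where they do the work, as an engineer would, in place of code of your own. Each camera call takes 0.05 s, during which the arm holds its last target. There are 200 camera calls.

## Working session

There is one attempt and no reset: what is moved stays moved. The work goes in short steps, Python scripts to look and compute and a tool call to move; the robot and the scene stay as the last step left them, time stands still between calls to the robot, and variables do not carry over. Pictures are saved under pics/ and viewed, at most 14 in all, crops included, and the job is handed in when it is done.

Besides the shell and the picture viewer there is one more tool, called after "Emit:" as a command line: name --argument value ..., lists and objects as JSON in quotes. step_arm: Moves the arm, as the interface text tells. Shifts and turns lie within -1 to 1; 1 stands for 0.3 m of shift or 90 degrees of turn. Its arguments: {"type":"object","properties":{"plan":{"type":"array"}},"required":["plan"]}

```bash
ls; mkdir -p pics
python3 - <<'E'
from cell import ctrl
import cv2,numpy as np
s=ctrl.read_state();print(s)
for n in("top","scene"):
    d=ctrl.get_image(n);cv2.imwrite(f"pics/{n}0.png",d["color"][:,:,::-1]);np.savez(f"{n}0.npz",**d)
    print(n,[d[k] for k in("fx","fy","cx","cy","k1","T")])
E
```

```text
pics
{'clock': 0.0, 'qpos': array([-1.24980275,  0.62939122,  0.03844905,  1.51836293, -0.02700658,
        0.99631134, -0.01998062]), 'qd': array([ 1.84665995e-03,  7.43481090e-05,  8.07521459e-04, -1.56022645e-03,
        1.03738406e-03,  6.42359691e-05,  2.41940782e-03]), 'tau': array([ 7.39382153e-05, -5.63393104e+01,  1.22633826e+00, -1.93446082e+01,
        1.11015287e-02,  1.05083728e-02, -3.82450628e-05]), 'eef_pos': array([244.94640407, 601.44505265, 252.36158621]), 'tool_rot': array([-3.13963824e+00,  2.68150556e-05,  2.75480928e+00]), 'force': array([-0.01230994, -0.07087401,  0.72410283]), 'torque': array([-0.0362925 ,  0.0860412 ,  0.00928192]), 'gripper_force': 0.0, 'width': 85.26801567398493}
top [449.3939170211455, 449.3939170211455, 279.26036115487926, 220.96957564087285, 0.015654333233182684, array([[-7.23944951e-02, -9.71887669e-01,  2.24038828e-01,
         3.54798694e+02],
       [-9.97370467e-01,  6.97906965e-02, -1.95297133e-02,
         5.91474475e-01],
       [ 3.34486162e-03, -2.24863555e-01, -9.74384520e-01,
         1.03908270e+03],
       [ 0.00000000e+00,  0.00000000e+00,  0.00000000e+00,
         1.00000000e+00]])]
scene [429.03805031879654, 429.03805031879654, 281.21591170108303, 211.94036643196074, -0.04417326546766488, array([[ 4.68818259e-01,  4.61428687e-01, -7.53188560e-01,
         1.17905185e+03],
       [ 8.83271139e-01, -2.51123379e-01,  3.95940834e-01,
        -2.98500458e+02],
       [-6.44479753e-03, -8.50894010e-01, -5.25297867e-01,
         4.58987409e+02],
       [ 0.00000000e+00,  0.00000000e+00,  0.00000000e+00,
         1.00000000e+00]])]
```

View pics/top0.png

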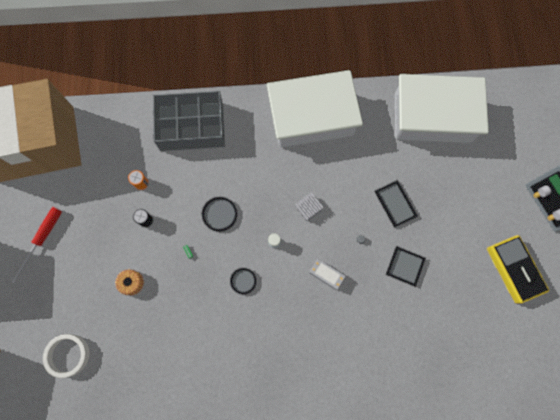

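View pics/scene0.png

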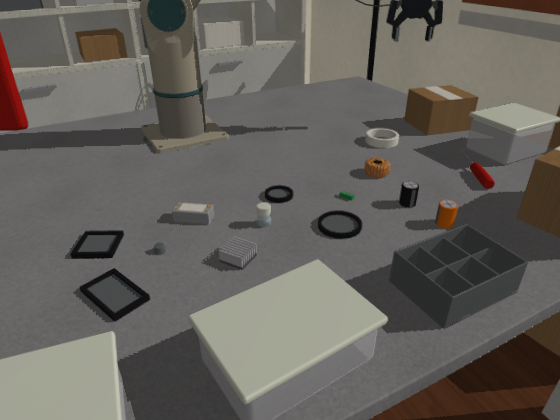

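Top view: transformer (128,282), capacitor (142,217) with the orange decoy at (137,179), large round nest (220,214), small round nest (243,281), heat sink (310,206), filter (327,274), oblong nest (396,204), square nest (406,266), jar (275,240). The scene view agrees.

```bash
cat > h.py <<'E'
import cv2,numpy as np
def rays(d,uv):
    K=np.array([[d["fx"],0,d["cx"]],[0,d["fy"],d["cy"]],[0,0,1.]])
    uv=np.asarray(uv,float).reshape(-1,1,2)
    p=cv2.undistortPoints(uv,K,np.array([float(d["k1"]),0,0,0])).reshape(-1,2)
    return np.c_[p,np.ones(len(p))]
def onplane(d,uv,z):
    r=rays(d,uv)@d["T"][:3,:3].T; o=d["T"][:3,3]
    return (o+r*((z-o[2])/r[:,2])[:,None])[:,:2]
def cloud(d):
    h,w=d["range_z"].shape; v,u=np.mgrid[:h,:w]
    r=rays(d,np.c_[u.ravel(),v.ravel()])*d["range_z"].reshape(-1,1)
    return (r@d["T"][:3,:3].T+d["T"][:3,3]).reshape(h,w,3)
TOP=dict(transformer=(128,282,30),capacitor=(142,217,45),heatsink=(310,206,25),filter=(327,274,26),jar=(275,240,42),orange=(137,179,45))
NEST=dict(nest_large_round=(220,214),nest_small_round=(243,281),nest_oblong=(396,204),nest_square=(406,266))
def rep(n,p):
    (cx,cy),s,a=cv2.minAreaRect(p.astype(np.float32)); c,r=cv2.minEnclosingCircle(p.astype(np.float32))
    print(n,"rect",np.round([cx,cy,*s,a],1),"circ",np.round([*c,r],1))
def parts(d,T):
    P=cloud(d)
    for n,(u,v,h) in T.items():
        m=np.zeros(P.shape[:2],np.uint8); m[v-25:v+26,u-25:u+26]=1
        m=((m>0)&(P[...,2]>h*.75)&(P[...,2]<h+15)).astype(np.uint8)
        k,l,st,ce=cv2.connectedComponentsWithStats(m)
        if k<2: print(n,"none"); continue
        i=1+np.argmax(st[1:,4]); vv,uu=np.nonzero(l==i)
        p=onplane(d,np.c_[uu,vv],h); rep(n,p); print("   n",len(p),"z",np.round(np.median(P[...,2][l==i]),1),"mean",np.round(p.mean(0),1),"ctr px",ce[i].round(0))
def nests(d,T):
    g=d["color"].max(2)
    for n,(u,v) in T.items():
        m=np.zeros(g.shape,np.uint8); m[v-32:v+33,u-32:u+33]=1
        m=((m>0)&(g<48)).astype(np.uint8)
        k,l,st,ce=cv2.connectedComponentsWithStats(m)
        i=1+np.argmax(st[1:,4]); vv,uu=np.nonzero(l==i)
        p=onplane(d,np.c_[uu,vv],8); rep(n,p)
E
python3 - <<'E'
from h import *
d=dict(np.load("top0.npz")); parts(d,TOP); nests(d,NEST)
P=cloud(d); print(np.median(P[330:400,150:500,2]))
for n,(u,v) in NEST.items(): print(n,d["color"][v,u-30:u+30:2].max(1))
E
```

```text
transformer rect [472.6 327.1  57.   57.3  42.8] circ [471.9 325.4  30.2]
   n 540 z 29.5 mean [471.9 326.4] ctr px [128. 282.]
capacitor rect [618.3 291.8  33.9  35.5  90. ] circ [618.6 291.3  19. ]
   n 201 z 45.3 mean [617.6 292. ] ctr px [141. 216.]
heatsink rect [621.  -91.4  46.5  47.6  33.5] circ [621.4 -91.8  31.8]
   n 269 z 24.8 mean [621.2 -91.4] ctr px [309. 205.]
filter rect [ 459.  -118.7   75.    37.9   51.9] circ [ 459.1 -119.2   40.5]
   n 547 z 26.4 mean [ 458.9 -119. ] ctr px [327. 274.]
jar rect [544.5  -4.6  22.6  25.2  85.9] circ [543.7  -4.6  13.6]
   n 111 z 42.4 mean [543.7  -4.6] ctr px [274. 239.]
orange rect [710.3 304.1  40.   34.   41.6] circ [710.5 303.9  20.1]
   n 209 z 45.7 mean [710.5 303.9] ctr px [136. 177.]
nest_large_round rect [619.2 119.6  78.4  77.8  85.9] circ [619.7 119.5  40.9]
nest_small_round rect [439.5  73.8  50.1  18.   85.8] circ [447.3  73.2  25.1]
nest_oblong rect [ 615.3 -299.4   96.2   61.4   21.3] circ [ 615.9 -299.6   54.4]
nest_square rect [ 465.2 -302.3   69.8   68.5   62.8] circ [ 465.4 -303.    47.3]
0.1582262564654684
nest_large_round [155 155 151 151 151 143  58  55  84 116 121 122 124 120 126 121 118 120
 121 120 121 119 103  38  94  96 122 156 149 148]
nest_small_round [152 153 155 155 151 151 151 150 136  29  76  98 126 126 124 126 124 127
 125 126 111  40  99  99 121 152 148 149 151 149]
nest_oblong [152 155 147 151 152 150 157 137  40  43  97 120 119 123 120 115 124 117
 121 119 122  63  44  95 135 148 142 145 149 151]
nest_square [148 144 147 150 152 152 109  30  76  88 123 121 119 120 116 121 120 117
 122 123 119 119  60  51  99 104 119 148 149 148]
```

```bash
sed -i 's/g<48/g<75/' h.py
cat > go.py <<'E'
import sys,numpy as np
from scipy.spatial.transform import Rotation as R
from cell import ctrl
def go(x,y,z,phi=None):
    s=ctrl.read_state(); p=s["eef_pos"]; r=R.from_euler("xyz",s["tool_rot"]); yaw=s["tool_rot"][2]
    if phi is not None:
        a=np.radians(phi+90); a=yaw+(a-yaw+np.pi/2)%np.pi-np.pi/2; yaw=a
    g=R.from_euler("xyz",[np.pi,0,yaw]); print("turn units",((r.inv()*g).as_rotvec(degrees=True)/90).round(3))
    print("shift units (after turn)",(g.inv().apply(np.array([x,y,z])-p)/300).round(3),"now",p.round(1),"phi",np.degrees(s["tool_rot"][2]).round(1)-90,"w",s["width"].round(1),"q",s["qpos"].round(2),"t",s["clock"])
if __name__=="__main__": go(*map(float,sys.argv[1:]))
E
python3 - <<'E'
from h import *
d=dict(np.load("top0.npz")); nests(d,NEST)
E
python3 go.py 472 326.3 130
```

```text
nest_large_round rect [620.4 119.4  82.6  80.4  42.3] circ [619.1 120.1  42.4]
nest_small_round rect [458.7  71.5  58.6  57.5  41.5] circ [457.9  72.4  30.1]
nest_oblong rect [ 615.  -299.5   98.9   63.9   21.5] circ [ 614.7 -299.5   57. ]
nest_square rect [ 465.4 -302.4   72.1   71.4   63.2] circ [ 464.4 -301.7   48.8]
turn units [-0.001  0.    -0.   ]Traceback (most recent call last):
  File "go.py", line 10, in <module>
    if __name__=="__main__": go(*map(float,sys.argv[1:]))
                             ~~^^^^^^^^^^^^^^^^^^^^^^^^^^
  File "go.py", line 9, in go
    print("shift units (after turn)",(g.inv().apply(np.array([x,y,z])-p)/300).round(3),"now",p.round(1),"phi",np.degrees(s["tool_rot"][2]).round(1)-90,"w",s["width"].round(1),"q",s["qpos"].round(2),"t",s["clock"])
                                                                                                                                                           ^^^^^^^^^^^^^^^^
AttributeError: 'float' object has no attribute 'round'
```

```bash
sed -i 's/s\["width"\].round(1)/round(s["width"],1)/' go.py; python3 go.py 472 326.3 130
```

```text
turn units [-0.001  0.    -0.   ]
shift units (after turn) [-1.047 -0.564  0.408] now [244.9 601.5 252.5] phi 67.80000000000001 w 85.4 q [-1.25  0.63  0.04  1.52 -0.03  1.   -0.02] t 0.1
```

Emit:
step_arm --plan '[{"dx":-0.105,"dy":-0.056,"dz":0.041,"gripper":1},{"dx":-0.105,"dy":-0.056,"dz":0.041,"gripper":1},{"dx":-0.105,"dy":-0.056,"dz":0.041,"gripper":1},{"dx":-0.105,"dy":-0.056,"dz":0.041,"gripper":1},{"dx":-0.105,"dy":-0.056,"dz":0.041,"gripper":1},{"dx":-0.105,"dy":-0.056,"dz":0.041,"gripper":1},{"dx":-0.105,"dy":-0.056,"dz":0.041,"gripper":1},{"dx":-0.105,"dy":-0.056,"dz":0.041,"gripper":1},{"dx":-0.105,"dy":-0.056,"dz":0.041,"gripper":1},{"dx":-0.105,"dy":-0.056,"dz":0.041,"gripper":1},{"gripper":1},{"gripper":1}]'

```text
invalid input
```

```bash
python3 go.py 472 326.3 32
```

```text
turn units [-0.001  0.    -0.   ]
shift units (after turn) [-1.047 -0.564  0.735] now [244.9 601.5 252.5] phi 67.80000000000001 w 85.4 q [-1.25  0.63  0.04  1.52 -0.03  1.   -0.02] t 0.1
```

Emit:
step_arm --plan '[{"dx":-0.105,"dy":-0.056,"dz":0.041,"ax":0,"ay":0,"az":0,"gripper":1}]'

```text
clock: 0.22
eef_pos: [265.3, 577.0, 241.0]
tool_rot: [3.139, -0.002, 2.76]
force: [0.5, -0.1, -0.1]
width: 85.5
gripper_force: 0.0
```

Emit:
step_arm --plan '[{"dx":-0.105,"dy":-0.056,"dz":0.041,"ax":0,"ay":0,"az":0,"gripper":1},{"dx":-0.105,"dy":-0.056,"dz":0.041,"ax":0,"ay":0,"az":0,"gripper":1},{"dx":-0.105,"dy":-0.056,"dz":0.041,"ax":0,"ay":0,"az":0,"gripper":1},{"dx":-0.105,"dy":-0.056,"dz":0.041,"ax":0,"ay":0,"az":0,"gripper":1},{"dx":-0.105,"dy":-0.056,"dz":0.041,"ax":0,"ay":0,"az":0,"gripper":1},{"dx":-0.105,"dy":-0.056,"dz":0.041,"ax":0,"ay":0,"az":0,"gripper":1},{"dx":-0.105,"dy":-0.056,"dz":0.041,"ax":0,"ay":0,"az":0,"gripper":1},{"dx":-0.105,"dy":-0.056,"dz":0.041,"ax":0,"ay":0,"az":0,"gripper":1},{"dx":-0.105,"dy":-0.056,"dz":0.041,"ax":0,"ay":0,"az":0,"gripper":1},{"dx":0,"dy":0,"dz":0,"ax":0,"ay":0,"az":0,"gripper":1},{"dx":0,"dy":0,"dz":0,"ax":0,"ay":0,"az":0,"gripper":1}]'

```text
clock: 1.6
eef_pos: [473.0, 328.1, 130.1]
tool_rot: [3.141, -0.001, 2.755]
force: [-0.3, 0.9, 0.2]
width: 85.6
gripper_force: 0.0
```

```bash
python3 go.py 472 326.3 31
python3 - <<'E'
from cell import ctrl
from h import *
d=ctrl.get_image("top"); cv2.imwrite("pics/top1.png",d["color"][:,:,::-1])
P=cloud(d); m=(P[...,2]>75)&(P[...,2]<300)&(abs(P[...,0]-472)<90)&(abs(P[...,1]-326)<90)
q=P[m]; print(len(q),np.percentile(q,[2,50,98],axis=0).round(0))
E
```

```text
turn units [ 0.    -0.001 -0.   ]
shift units (after turn) [ 0.001 -0.007  0.33 ] now [473.  328.1 130.1] phi 67.80000000000001 w 85.6 q [-0.65  0.68 -0.    1.84 -0.    0.62  0.53] t 1.6
1099 [[436. 259. 176.]
 [454. 294. 242.]
 [498. 324. 298.]]
```

Emit:
step_arm --plan '[{"dx":0,"dy":-0.007,"dz":0.06,"ax":0,"ay":0,"az":0,"gripper":1},{"dx":0,"dy":0,"dz":0.07,"ax":0,"ay":0,"az":0,"gripper":1},{"dx":0,"dy":0,"dz":0.07,"ax":0,"ay":0,"az":0,"gripper":1},{"dx":0,"dy":0,"dz":0.07,"ax":0,"ay":0,"az":0,"gripper":1},{"dx":0,"dy":0,"dz":0.04,"ax":0,"ay":0,"az":0,"gripper":1},{"dx":0,"dy":0,"dz":0.02,"ax":0,"ay":0,"az":0,"gripper":1},{"dx":0,"dy":0,"dz":0,"ax":0,"ay":0,"az":0,"gripper":0.75},{"dx":0,"dy":0,"dz":0,"ax":0,"ay":0,"az":0,"gripper":0.5},{"dx":0,"dy":0,"dz":0,"ax":0,"ay":0,"az":0,"gripper":0.5},{"dx":0,"dy":0,"dz":0,"ax":0,"ay":0,"az":0,"gripper":0.5},{"dx":0,"dy":0,"dz":0,"ax":0,"ay":0,"az":0,"gripper":0.5}]'

```text
clock: 3.02
eef_pos: [473.4, 326.6, 32.6]
tool_rot: [3.139, 0.001, 2.755]
force: [-0.7, 2.0, 5.8]
width: 56.0
gripper_force: 63.9
```

Emit:
step_arm --plan '[{"dx":0,"dy":0,"dz":-0.03,"ax":0,"ay":0,"az":0,"gripper":0.4},{"dx":0,"dy":0,"dz":-0.08,"ax":0,"ay":0,"az":0,"gripper":0.4},{"dx":0,"dy":0,"dz":-0.08,"ax":0,"ay":0,"az":0,"gripper":0.4},{"dx":0,"dy":0,"dz":-0.08,"ax":0,"ay":0,"az":0,"gripper":0.4},{"dx":0,"dy":0,"dz":-0.05,"ax":0,"ay":0,"az":0,"gripper":0.4},{"dx":0,"dy":0,"dz":0,"ax":0,"ay":0,"az":0,"gripper":0.4}]'

```text
clock: 3.78
eef_pos: [473.2, 325.8, 128.3]
tool_rot: [3.14, 0.001, 2.755]
force: [0.7, 0.1, -3.8]
width: 56.0
gripper_force: 64.5
```

```bash
python3 go.py 619.8 119.8 130
```

```text
turn units [0.001 0.001 0.   ]
shift units (after turn) [-0.712 -0.452 -0.006] now [473.2 325.8 128.3] phi 67.80000000000001 w 56.0 q [-0.65  0.69 -0.    1.84  0.    0.61  0.53] t 3.775
```

Emit:
step_arm --plan '[{"dx":-0.045,"dy":-0.028,"dz":0,"ax":0,"ay":0,"az":0,"gripper":0.4},{"dx":-0.089,"dy":-0.0565,"dz":0,"ax":0,"ay":0,"az":0,"gripper":0.4},{"dx":-0.089,"dy":-0.0565,"dz":0,"ax":0,"ay":0,"az":0,"gripper":0.4},{"dx":-0.089,"dy":-0.0565,"dz":0,"ax":0,"ay":0,"az":0,"gripper":0.4},{"dx":-0.089,"dy":-0.0565,"dz":0,"ax":0,"ay":0,"az":0,"gripper":0.4},{"dx":-0.089,"dy":-0.0565,"dz":0,"ax":0,"ay":0,"az":0,"gripper":0.4},{"dx":-0.089,"dy":-0.0565,"dz":0,"ax":0,"ay":0,"az":0,"gripper":0.4},{"dx":-0.089,"dy":-0.0565,"dz":0,"ax":0,"ay":0,"az":0,"gripper":0.4},{"dx":-0.044,"dy":-0.0285,"dz":0,"ax":0,"ay":0,"az":0,"gripper":0.4},{"dx":0,"dy":0,"dz":0,"ax":0,"ay":0,"az":0,"gripper":0.4},{"dx":0,"dy":0,"dz":0,"ax":0,"ay":0,"az":0,"gripper":0.4}]'

```text
clock: 5.15
eef_pos: [618.2, 121.2, 126.9]
tool_rot: [3.141, -0.002, 2.756]
force: [0.3, 0.9, -2.6]
width: 55.7
gripper_force: 64.5
```

```bash
python3 go.py 619.8 119.8 37.5
```

```text
turn units [ 0.    -0.001 -0.   ]
shift units (after turn) [-0.006 -0.002  0.298] now [618.2 121.2 126.9] phi 67.9 w 55.7 q [-0.21  0.75 -0.04  1.68  0.04  0.71  0.91] t 5.15
```

Emit:
step_arm --plan '[{"dx":-0.006,"dy":-0.002,"dz":0.06,"ax":0,"ay":0,"az":0,"gripper":0.4},{"dx":0,"dy":0,"dz":0.08,"ax":0,"ay":0,"az":0,"gripper":0.4},{"dx":0,"dy":0,"dz":0.08,"ax":0,"ay":0,"az":0,"gripper":0.4},{"dx":0,"dy":0,"dz":0.05,"ax":0,"ay":0,"az":0,"gripper":0.4},{"dx":0,"dy":0,"dz":0.026,"ax":0,"ay":0,"az":0,"gripper":0.4},{"dx":0,"dy":0,"dz":0,"ax":0,"ay":0,"az":0,"gripper":0.4},{"dx":0,"dy":0,"dz":0,"ax":0,"ay":0,"az":0,"gripper":0.4}]'

```text
clock: 6.02
eef_pos: [621.4, 118.4, 39.2]
tool_rot: [3.141, 0.001, 2.755]
force: [0.2, -0.3, -3.6]
width: 55.9
gripper_force: 64.4
```

Emit:
step_arm --plan '[{"dx":0.006,"dy":0,"dz":0.008,"ax":0,"ay":0,"az":0,"gripper":0.4},{"dx":0,"dy":0,"dz":0,"ax":0,"ay":0,"az":0,"gripper":0.4}]'

```text
clock: 6.28
eef_pos: [619.8, 119.0, 36.7]
tool_rot: [3.141, 0.001, 2.755]
force: [0.7, -0.4, -0.8]
width: 55.8
gripper_force: 64.5
```

Contact is beginning; release and retreat.

Emit:
step_arm --plan '[{"dx":0,"dy":0,"dz":0,"ax":0,"ay":0,"az":0,"gripper":0.8},{"dx":0,"dy":0,"dz":0,"ax":0,"ay":0,"az":0,"gripper":1},{"dx":0,"dy":0,"dz":0,"ax":0,"ay":0,"az":0,"gripper":1},{"dx":0,"dy":0,"dz":-0.04,"ax":0,"ay":0,"az":0,"gripper":1},{"dx":0,"dy":0,"dz":-0.09,"ax":0,"ay":0,"az":0,"gripper":1},{"dx":0,"dy":0,"dz":-0.09,"ax":0,"ay":0,"az":0,"gripper":1},{"dx":0,"dy":0,"dz":-0.09,"ax":0,"ay":0,"az":0,"gripper":1},{"dx":0,"dy":0,"dz":0,"ax":0,"ay":0,"az":0,"gripper":1}]'

```text
clock: 7.28
eef_pos: [621.0, 119.3, 132.3]
tool_rot: [3.138, 0.005, 2.755]
force: [0.2, 1.2, -0.1]
width: 85.6
gripper_force: 0.0
```

```bash
python3 go.py 617.9 291.8 130 97
```

```text
turn units [ 0.001  0.003 -0.324]
shift units (after turn) [-0.06   0.572  0.008] now [621.  119.3 132.3] phi 67.80000000000001 w 85.6 q [-0.21  0.74 -0.04  1.68  0.04  0.71  0.91] t 7.275
```

Emit:
step_arm --plan '[{"dx":0,"dy":0,"dz":0,"ax":0,"ay":0,"az":-0.081,"gripper":1},{"dx":0,"dy":0,"dz":0,"ax":0,"ay":0,"az":-0.081,"gripper":1},{"dx":0,"dy":0,"dz":0,"ax":0,"ay":0,"az":-0.081,"gripper":1},{"dx":0,"dy":0,"dz":0,"ax":0,"ay":0,"az":-0.081,"gripper":1},{"dx":-0.008,"dy":0.08,"dz":0,"ax":0,"ay":0,"az":0,"gripper":1},{"dx":-0.01,"dy":0.1,"dz":0,"ax":0,"ay":0,"az":0,"gripper":1},{"dx":-0.01,"dy":0.1,"dz":0,"ax":0,"ay":0,"az":0,"gripper":1},{"dx":-0.012,"dy":0.1,"dz":0,"ax":0,"ay":0,"az":0,"gripper":1},{"dx":-0.01,"dy":0.1,"dz":0,"ax":0,"ay":0,"az":0,"gripper":1},{"dx":-0.01,"dy":0.092,"dz":0,"ax":0,"ay":0,"az":0,"gripper":1},{"dx":0,"dy":0,"dz":0,"ax":0,"ay":0,"az":0,"gripper":1},{"dx":0,"dy":0,"dz":0,"ax":0,"ay":0,"az":0,"gripper":1}]'

```text
clock: 8.78
eef_pos: [616.0, 289.8, 128.5]
tool_rot: [-3.14, -0.001, -3.02]
force: [0.8, 0.6, -0.5]
width: 85.3
gripper_force: 0.0
```

```bash
python3 go.py 617.9 291.8 38 97
python3 - <<'E'
from cell import ctrl
from h import *
d=ctrl.get_image("top"); cv2.imwrite("pics/top2.png",d["color"][:,:,::-1])
parts(d,dict(transformer=(220,212,34),jar=(275,240,42)))
E
```

```text
turn units [-0.001 -0.001 -0.   ]
shift units (after turn) [-0.007  0.006  0.302] now [616.  289.8 128.5] phi -263.0 w 85.3 q [-0.39  0.81 -0.16  1.52  0.16  0.82  1.08] t 8.775
transformer rect [618.5 118.5  57.3  55.5  41.1] circ [619.  118.1  29.2]
   n 475 z 34.0 mean [618.6 118.3] ctr px [219. 211.]
jar rect [543.3  -4.5  22.6  27.5  85.9] circ [543.3  -4.5  13.9]
   n 112 z 42.2 mean [543.5  -4.5] ctr px [274. 239.]
```

View pics/top2.png

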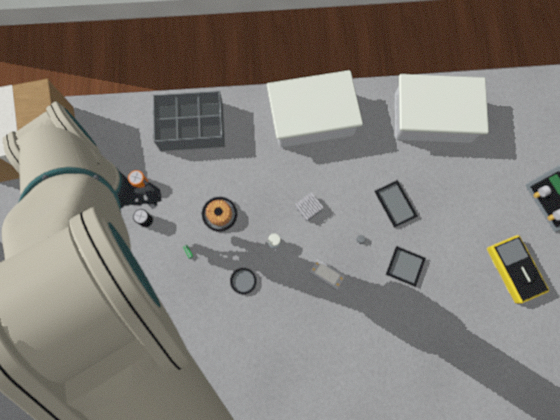

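Transformer sits in its nest at (219,212), z right, jar untouched, gripper above the capacitor (142,217). Descend.

Emit:
step_arm --plan '[{"dx":-0.007,"dy":0.006,"dz":0.05,"ax":0,"ay":0,"az":0,"gripper":1},{"dx":0,"dy":0,"dz":0.07,"ax":0,"ay":0,"az":0,"gripper":1},{"dx":0,"dy":0,"dz":0.07,"ax":0,"ay":0,"az":0,"gripper":1},{"dx":0,"dy":0,"dz":0.07,"ax":0,"ay":0,"az":0,"gripper":1},{"dx":0,"dy":0,"dz":0.042,"ax":0,"ay":0,"az":0,"gripper":1},{"dx":0,"dy":0,"dz":0,"ax":0,"ay":0,"az":0,"gripper":0.7},{"dx":0,"dy":0,"dz":0,"ax":0,"ay":0,"az":0,"gripper":0.45},{"dx":0,"dy":0,"dz":0,"ax":0,"ay":0,"az":0,"gripper":0.2},{"dx":0,"dy":0,"dz":0,"ax":0,"ay":0,"az":0,"gripper":0.2},{"dx":0,"dy":0,"dz":0,"ax":0,"ay":0,"az":0,"gripper":0.2},{"dx":0,"dy":0,"dz":0,"ax":0,"ay":0,"az":0,"gripper":0.2}]'

```text
clock: 10.2
eef_pos: [618.9, 294.0, 39.8]
tool_rot: [3.141, 0.002, -3.019]
force: [0.1, -0.3, 5.8]
width: 33.1
gripper_force: 59.6
```

Emit:
step_arm --plan '[{"dx":0,"dy":0,"dz":-0.03,"ax":0,"ay":0,"az":0,"gripper":0.2},{"dx":0,"dy":0,"dz":-0.08,"ax":0,"ay":0,"az":0,"gripper":0.2},{"dx":0,"dy":0,"dz":-0.08,"ax":0,"ay":0,"az":0,"gripper":0.2},{"dx":0,"dy":0,"dz":-0.08,"ax":0,"ay":0,"az":0,"gripper":0.2},{"dx":0,"dy":0,"dz":-0.05,"ax":0,"ay":0,"az":0,"gripper":0.2},{"dx":0,"dy":0,"dz":0,"ax":0,"ay":0,"az":0,"gripper":0.2}]'

```text
clock: 10.95
eef_pos: [618.5, 293.7, 135.6]
tool_rot: [3.141, 0.002, -3.02]
force: [0.2, -0.0, -0.5]
width: 33.6
gripper_force: 59.6
```

```bash
python3 go.py 458.2 72.2 130
```

```text
turn units [0.    0.001 0.   ]
shift units (after turn) [ 0.62  -0.668  0.019] now [618.5 293.7 135.6] phi -263.0 w 33.6 q [-0.39  0.81 -0.17  1.51  0.16  0.83  1.08] t 10.95
```

Emit:
step_arm --plan '[{"dx":0.04,"dy":-0.042,"dz":0,"ax":0,"ay":0,"az":0,"gripper":0.2},{"dx":0.0775,"dy":-0.0835,"dz":0,"ax":0,"ay":0,"az":0,"gripper":0.2},{"dx":0.0775,"dy":-0.0835,"dz":0,"ax":0,"ay":0,"az":0,"gripper":0.2},{"dx":0.0775,"dy":-0.0835,"dz":0,"ax":0,"ay":0,"az":0,"gripper":0.2},{"dx":0.0775,"dy":-0.0835,"dz":0,"ax":0,"ay":0,"az":0,"gripper":0.2},{"dx":0.0775,"dy":-0.0835,"dz":0,"ax":0,"ay":0,"az":0,"gripper":0.2},{"dx":0.0775,"dy":-0.0835,"dz":0,"ax":0,"ay":0,"az":0,"gripper":0.2},{"dx":0.0775,"dy":-0.0835,"dz":0,"ax":0,"ay":0,"az":0,"gripper":0.2},{"dx":0.0375,"dy":-0.0415,"dz":0,"ax":0,"ay":0,"az":0,"gripper":0.2},{"dx":0,"dy":0,"dz":0,"ax":0,"ay":0,"az":0,"gripper":0.2},{"dx":0,"dy":0,"dz":0,"ax":0,"ay":0,"az":0,"gripper":0.2}]'

```text
clock: 12.32
eef_pos: [459.0, 73.3, 134.5]
tool_rot: [3.141, 0.002, -3.018]
force: [0.5, 0.5, 0.7]
width: 33.6
gripper_force: 59.7
```

```bash
python3 go.py 458.2 72.2 45
```

```text
turn units [0.001 0.001 0.   ]
shift units (after turn) [ 0.003 -0.003  0.298] now [459.   73.3 134.5] phi -262.9 w 33.6 q [-0.09  0.57 -0.18  2.13  0.22  0.46  1.26] t 12.325
```

Emit:
step_arm --plan '[{"dx":0.003,"dy":-0.003,"dz":0.05,"ax":0,"ay":0,"az":0,"gripper":0.2},{"dx":0,"dy":0,"dz":0.08,"ax":0,"ay":0,"az":0,"gripper":0.2},{"dx":0,"dy":0,"dz":0.08,"ax":0,"ay":0,"az":0,"gripper":0.2},{"dx":0,"dy":0,"dz":0.06,"ax":0,"ay":0,"az":0,"gripper":0.2},{"dx":0,"dy":0,"dz":0.028,"ax":0,"ay":0,"az":0,"gripper":0.2},{"dx":0,"dy":0,"dz":0,"ax":0,"ay":0,"az":0,"gripper":0.2},{"dx":0,"dy":0,"dz":0,"ax":0,"ay":0,"az":0,"gripper":0.2}]'

```text
clock: 13.2
eef_pos: [457.8, 72.0, 45.0]
tool_rot: [3.141, 0.001, -3.018]
force: [0.0, 1.0, -1.0]
width: 33.5
gripper_force: 59.9
```

Emit:
step_arm --plan '[{"dx":0,"dy":0,"dz":0.004,"ax":0,"ay":0,"az":0,"gripper":0.2},{"dx":0,"dy":0,"dz":0,"ax":0,"ay":0,"az":0,"gripper":0.3},{"dx":0,"dy":0,"dz":0,"ax":0,"ay":0,"az":0,"gripper":0.5},{"dx":0,"dy":0,"dz":0,"ax":0,"ay":0,"az":0,"gripper":0.8},{"dx":0,"dy":0,"dz":0,"ax":0,"ay":0,"az":0,"gripper":1},{"dx":0,"dy":0,"dz":0,"ax":0,"ay":0,"az":0,"gripper":1},{"dx":0,"dy":0,"dz":-0.04,"ax":0,"ay":0,"az":0,"gripper":1},{"dx":0,"dy":0,"dz":-0.08,"ax":0,"ay":0,"az":0,"gripper":1},{"dx":0,"dy":0,"dz":-0.08,"ax":0,"ay":0,"az":0,"gripper":1},{"dx":0,"dy":0,"dz":-0.08,"ax":0,"ay":0,"az":0,"gripper":1},{"dx":0,"dy":0,"dz":0,"ax":0,"ay":0,"az":0,"gripper":1}]'

```text
clock: 14.58
eef_pos: [458.2, 71.1, 130.0]
tool_rot: [3.141, 0.004, -3.02]
force: [-0.0, -0.5, -0.1]
width: 85.5
gripper_force: 0.0
```

```bash
python3 go.py 621.1 -91.4 130 123.5
```

```text
turn units [-0.     0.003 -0.295]
shift units (after turn) [-0.154 -0.751 -0.   ] now [458.2  71.1 130. ] phi -263.0 w 85.5 q [-0.05  0.58 -0.24  2.14  0.31  0.45  1.17] t 14.575
```

Emit:
step_arm --plan '[{"dx":0,"dy":0,"dz":0,"ax":0,"ay":0,"az":0.088,"gripper":1},{"dx":0,"dy":0,"dz":0,"ax":0,"ay":0,"az":0.088,"gripper":1},{"dx":0,"dy":0,"dz":0,"ax":0,"ay":0,"az":0.088,"gripper":1},{"dx":0,"dy":0,"dz":0,"ax":0,"ay":0,"az":0.088,"gripper":1},{"dx":0,"dy":0,"dz":0,"ax":0,"ay":0,"az":0.088,"gripper":1},{"dx":0,"dy":0,"dz":0,"ax":0,"ay":0,"az":0.088,"gripper":1},{"dx":0,"dy":0,"dz":0,"ax":0,"ay":0,"az":0.088,"gripper":1},{"dx":0,"dy":0,"dz":0,"ax":0,"ay":0,"az":0.088,"gripper":1},{"dx":0,"dy":0,"dz":0,"ax":0,"ay":0,"az":0,"gripper":1}]'

```text
clock: 15.7
eef_pos: [456.6, 70.9, 127.6]
tool_rot: [-3.14, 0.0, 2.159]
force: [-0.9, 0.5, 0.7]
width: 85.6
gripper_force: 0.0
```

```bash
python3 go.py 621.1 -91.4 130 33.5
```

```text
turn units [-0.001  0.     0.003]
shift units (after turn) [-0.754  0.159 -0.008] now [456.6  70.9 127.6] phi 33.7 w 85.6 q [-0.25  0.58  0.06  2.14 -0.08  0.42  0.45] t 15.7
```

Emit:
step_arm --plan '[{"dx":-0.048,"dy":0.01,"dz":-0.008,"ax":0,"ay":0,"az":0.003,"gripper":1},{"dx":-0.094,"dy":0.02,"dz":0,"ax":0,"ay":0,"az":0,"gripper":1},{"dx":-0.094,"dy":0.02,"dz":0,"ax":0,"ay":0,"az":0,"gripper":1},{"dx":-0.094,"dy":0.02,"dz":0,"ax":0,"ay":0,"az":0,"gripper":1},{"dx":-0.094,"dy":0.02,"dz":0,"ax":0,"ay":0,"az":0,"gripper":1},{"dx":-0.094,"dy":0.02,"dz":0,"ax":0,"ay":0,"az":0,"gripper":1},{"dx":-0.094,"dy":0.02,"dz":0,"ax":0,"ay":0,"az":0,"gripper":1},{"dx":-0.094,"dy":0.02,"dz":0,"ax":0,"ay":0,"az":0,"gripper":1},{"dx":-0.048,"dy":0.01,"dz":0,"ax":0,"ay":0,"az":0,"gripper":1},{"dx":0,"dy":0,"dz":0,"ax":0,"ay":0,"az":0,"gripper":1},{"dx":0,"dy":0,"dz":0,"ax":0,"ay":0,"az":0,"gripper":1}]'

```text
clock: 17.08
eef_pos: [620.7, -90.5, 130.1]
tool_rot: [-3.141, -0.002, 2.154]
force: [-1.4, -0.4, 0.1]
width: 85.3
gripper_force: 0.0
```

```bash
python3 go.py 621.1 -91.4 31 33.5
```

```text
turn units [-0.    -0.001 -0.001]
shift units (after turn) [-0.003 -0.     0.33 ] now [620.7 -90.5 130.1] phi 33.400000000000006 w 85.3 q [ 0.08  0.74  0.03  1.69 -0.03  0.71  0.71] t 17.075
```

Emit:
step_arm --plan '[{"dx":-0.003,"dy":0,"dz":0.06,"ax":0,"ay":0,"az":0,"gripper":1},{"dx":0,"dy":0,"dz":0.07,"ax":0,"ay":0,"az":0,"gripper":1},{"dx":0,"dy":0,"dz":0.07,"ax":0,"ay":0,"az":0,"gripper":1},{"dx":0,"dy":0,"dz":0.07,"ax":0,"ay":0,"az":0,"gripper":1},{"dx":0,"dy":0,"dz":0.04,"ax":0,"ay":0,"az":0,"gripper":1},{"dx":0,"dy":0,"dz":0.02,"ax":0,"ay":0,"az":0,"gripper":1},{"dx":0,"dy":0,"dz":0,"ax":0,"ay":0,"az":0,"gripper":0.75},{"dx":0,"dy":0,"dz":0,"ax":0,"ay":0,"az":0,"gripper":0.5},{"dx":0,"dy":0,"dz":0,"ax":0,"ay":0,"az":0,"gripper":0.3},{"dx":0,"dy":0,"dz":0,"ax":0,"ay":0,"az":0,"gripper":0.3},{"dx":0,"dy":0,"dz":0,"ax":0,"ay":0,"az":0,"gripper":0.3}]'

```text
clock: 18.45
eef_pos: [622.9, -92.5, 32.4]
tool_rot: [3.14, 0.001, 2.153]
force: [-0.8, 0.1, 6.3]
width: 44.5
gripper_force: 63.3
```

Emit:
step_arm --plan '[{"dx":0,"dy":0,"dz":-0.03,"ax":0,"ay":0,"az":0,"gripper":0.3},{"dx":0,"dy":0,"dz":-0.08,"ax":0,"ay":0,"az":0,"gripper":0.3},{"dx":0,"dy":0,"dz":-0.08,"ax":0,"ay":0,"az":0,"gripper":0.3},{"dx":0,"dy":0,"dz":-0.08,"ax":0,"ay":0,"az":0,"gripper":0.3},{"dx":0,"dy":0,"dz":-0.05,"ax":0,"ay":0,"az":0,"gripper":0.3},{"dx":0,"dy":0,"dz":0,"ax":0,"ay":0,"az":-0.08,"gripper":0.3},{"dx":0,"dy":0,"dz":0,"ax":0,"ay":0,"az":-0.08,"gripper":0.3},{"dx":0,"dy":0,"dz":0,"ax":0,"ay":0,"az":-0.08,"gripper":0.3},{"dx":0,"dy":0,"dz":0,"ax":0,"ay":0,"az":-0.08,"gripper":0.3},{"dx":0,"dy":0,"dz":0,"ax":0,"ay":0,"az":0,"gripper":0.3}]'

```text
clock: 19.7
eef_pos: [621.7, -92.4, 127.1]
tool_rot: [3.142, -0.001, 2.654]
force: [-0.1, -0.6, -0.4]
width: 44.2
gripper_force: 62.5
```

```bash
python3 go.py 465 -302 130 63
```

```text
turn units [ 0.    -0.001 -0.01 ]
shift units (after turn) [ 0.148 -0.86  -0.01 ] now [621.7 -92.4 127.1] phi 62.099999999999994 w 44.2 q [ 0.17  0.75 -0.11  1.69  0.11  0.71  1.09] t 19.7
```

Emit:
step_arm --plan '[{"dx":0.008,"dy":-0.0475,"dz":-0.01,"ax":0,"ay":0,"az":-0.01,"gripper":0.3},{"dx":0.0165,"dy":-0.0956,"dz":0,"ax":0,"ay":0,"az":0,"gripper":0.3},{"dx":0.0165,"dy":-0.0956,"dz":0,"ax":0,"ay":0,"az":0,"gripper":0.3},{"dx":0.0165,"dy":-0.0956,"dz":0,"ax":0,"ay":0,"az":0,"gripper":0.3},{"dx":0.0165,"dy":-0.0956,"dz":0,"ax":0,"ay":0,"az":0,"gripper":0.3},{"dx":0.0165,"dy":-0.0956,"dz":0,"ax":0,"ay":0,"az":0,"gripper":0.3},{"dx":0.0165,"dy":-0.0956,"dz":0,"ax":0,"ay":0,"az":0,"gripper":0.3},{"dx":0.0165,"dy":-0.0956,"dz":0,"ax":0,"ay":0,"az":0,"gripper":0.3},{"dx":0.0165,"dy":-0.0956,"dz":0,"ax":0,"ay":0,"az":0,"gripper":0.3},{"dx":0.008,"dy":-0.0475,"dz":0,"ax":0,"ay":0,"az":0,"gripper":0.3},{"dx":0,"dy":0,"dz":0,"ax":0,"ay":0,"az":0,"gripper":0.3},{"dx":0,"dy":0,"dz":0,"ax":0,"ay":0,"az":0,"gripper":0.3}]'

```text
clock: 21.2
eef_pos: [466.4, -300.9, 130.4]
tool_rot: [3.141, 0.0, 2.673]
force: [0.6, -0.5, -0.1]
width: 44.5
gripper_force: 62.5
```

```bash
python3 go.py 465 -302 38.5 63
python3 - <<'E'
from cell import ctrl
from h import *
d=ctrl.get_image("scene"); cv2.imwrite("pics/scene1.png",d["color"][:,:,::-1])
d=ctrl.get_image("top"); parts(d,dict(transformer=(220,212,34),jar=(275,240,42),capacitor=(243,278,49),filter=(327,274,26)))
E
```

```text
turn units [0.001 0.    0.002]
shift units (after turn) [ 0.002 -0.005  0.306] now [ 466.4 -300.9  130.4] phi 63.099999999999994 w 44.5 q [ 0.62  0.67 -0.15  1.89  0.17  0.6   1.47] t 21.2
transformer rect [618.5 118.5  57.2  55.4  40.6] circ [618.5 119.1  29.7]
   n 477 z 33.8 mean [618.5 118.3] ctr px [219. 211.]
jar rect [543.3  -4.5  22.6  27.5  85.9] circ [543.3  -4.5  14. ]
   n 114 z 42.4 mean [543.3  -4.6] ctr px [274. 239.]
capacitor rect [455.8  70.8  32.9  35.   86.7] circ [456.2  70.2  18.3]
   n 207 z 49.7 mean [456.7  70.3] ctr px [243. 280.]
filter rect [ 458.8 -118.5   75.1   38.4   51.6] circ [ 459.1 -119.2   40.5]
   n 548 z 26.4 mean [ 458.8 -119. ] ctr px [327. 274.]
```

View pics/scene1.png

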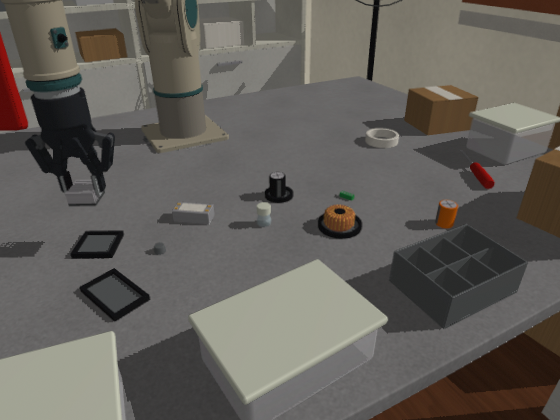

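Transformer (340,220) and capacitor (279,186) seated; heat sink held level at (84,190) over the square nest (98,244). Lower it.

Emit:
step_arm --plan '[{"dx":0.002,"dy":-0.005,"dz":0.05,"ax":0,"ay":0,"az":0,"gripper":0.3},{"dx":0,"dy":0,"dz":0.08,"ax":0,"ay":0,"az":0,"gripper":0.3},{"dx":0,"dy":0,"dz":0.08,"ax":0,"ay":0,"az":0,"gripper":0.3},{"dx":0,"dy":0,"dz":0.065,"ax":0,"ay":0,"az":0,"gripper":0.3},{"dx":0,"dy":0,"dz":0.03,"ax":0,"ay":0,"az":0,"gripper":0.3},{"dx":0,"dy":0,"dz":0,"ax":0,"ay":0,"az":0,"gripper":0.3},{"dx":0,"dy":0,"dz":0,"ax":0,"ay":0,"az":0,"gripper":0.3}]'

```text
clock: 22.18
eef_pos: [464.6, -303.1, 39.1]
tool_rot: [3.142, 0.001, 2.672]
force: [-0.7, -0.1, -0.8]
width: 44.3
gripper_force: 62.6
```

Emit:
step_arm --plan '[{"dx":0,"dy":0,"dz":0.008,"ax":0,"ay":0,"az":0,"gripper":0.3},{"dx":0,"dy":0,"dz":0,"ax":0,"ay":0,"az":0,"gripper":0.4},{"dx":0,"dy":0,"dz":0,"ax":0,"ay":0,"az":0,"gripper":0.6},{"dx":0,"dy":0,"dz":0,"ax":0,"ay":0,"az":0,"gripper":0.8},{"dx":0,"dy":0,"dz":0,"ax":0,"ay":0,"az":0,"gripper":1},{"dx":0,"dy":0,"dz":0,"ax":0,"ay":0,"az":0,"gripper":1},{"dx":0,"dy":0,"dz":-0.04,"ax":0,"ay":0,"az":0,"gripper":1},{"dx":0,"dy":0,"dz":-0.09,"ax":0,"ay":0,"az":0,"gripper":1},{"dx":0,"dy":0,"dz":-0.09,"ax":0,"ay":0,"az":0,"gripper":1},{"dx":0,"dy":0,"dz":-0.09,"ax":0,"ay":0,"az":0,"gripper":1},{"dx":0,"dy":0,"dz":0,"ax":0,"ay":0,"az":0,"gripper":1}]'

```text
clock: 23.55
eef_pos: [465.6, -303.9, 132.0]
tool_rot: [-3.141, 0.005, 2.671]
force: [-0.4, -0.4, 0.0]
width: 85.3
gripper_force: 0.0
```

```bash
python3 go.py 458.9 -118.8 130 -38
```

```text
turn units [-0.002  0.003 -0.877]
shift units (after turn) [-0.472  0.398  0.007] now [ 465.6 -303.9  132. ] phi 63.099999999999994 w 85.3 q [ 0.63  0.66 -0.15  1.89  0.17  0.59  1.47] t 23.55
```

Emit:
step_arm --plan '[{"dx":0,"dy":0,"dz":0,"ax":0,"ay":0,"az":0.0936,"gripper":1},{"dx":0,"dy":0,"dz":0,"ax":0,"ay":0,"az":0.0936,"gripper":1},{"dx":0,"dy":0,"dz":0,"ax":0,"ay":0,"az":0.0936,"gripper":1},{"dx":0,"dy":0,"dz":0,"ax":0,"ay":0,"az":0.0936,"gripper":1},{"dx":0,"dy":0,"dz":0,"ax":0,"ay":0,"az":0.0936,"gripper":1},{"dx":0,"dy":0,"dz":0,"ax":0,"ay":0,"az":0.0936,"gripper":1},{"dx":0,"dy":0,"dz":0,"ax":0,"ay":0,"az":0.0936,"gripper":1},{"dx":0,"dy":0,"dz":0,"ax":0,"ay":0,"az":0.0936,"gripper":1},{"dx":0,"dy":0,"dz":0,"ax":0,"ay":0,"az":0.0936,"gripper":1},{"dx":0,"dy":0,"dz":0,"ax":0,"ay":0,"az":0.0936,"gripper":1},{"dx":0,"dy":0,"dz":0,"ax":0,"ay":0,"az":0.0936,"gripper":1},{"dx":0,"dy":0,"dz":0,"ax":0,"ay":0,"az":0.0936,"gripper":1},{"dx":0.079,"dy":-0.066,"dz":0,"ax":0,"ay":0,"az":0,"gripper":1},{"dx":0.079,"dy":-0.066,"dz":0,"ax":0,"ay":0,"az":0,"gripper":1},{"dx":0.079,"dy":-0.066,"dz":0,"ax":0,"ay":0,"az":0,"gripper":1},{"dx":0.079,"dy":-0.066,"dz":0,"ax":0,"ay":0,"az":0,"gripper":1},{"dx":0.079,"dy":-0.066,"dz":0,"ax":0,"ay":0,"az":0,"gripper":1},{"dx":0.079,"dy":-0.066,"dz":0,"ax":0,"ay":0,"az":0,"gripper":1},{"dx":0,"dy":0,"dz":0,"ax":0,"ay":0,"az":0,"gripper":1},{"dx":0,"dy":0,"dz":0,"ax":0,"ay":0,"az":0,"gripper":1}]'

```text
clock: 26.05
eef_pos: [458.2, -118.6, 129.3]
tool_rot: [3.141, 0.001, 0.907]
force: [0.3, 0.3, -0.6]
width: 85.3
gripper_force: 0.0
```

```bash
python3 go.py 458.9 -118.8 31 -38
```

```text
turn units [ 0.  0. -0.]
shift units (after turn) [0.001 0.002 0.328] now [ 458.2 -118.6  129.3] phi -38.0 w 85.3 q [-0.05  0.61  0.35  2.12 -0.44  0.48 -0.02] t 26.05
```

Emit:
step_arm --plan '[{"dx":0.001,"dy":0.002,"dz":0.06,"ax":0,"ay":0,"az":0,"gripper":1},{"dx":0,"dy":0,"dz":0.07,"ax":0,"ay":0,"az":0,"gripper":1},{"dx":0,"dy":0,"dz":0.07,"ax":0,"ay":0,"az":0,"gripper":1},{"dx":0,"dy":0,"dz":0.07,"ax":0,"ay":0,"az":0,"gripper":1},{"dx":0,"dy":0,"dz":0.04,"ax":0,"ay":0,"az":0,"gripper":1},{"dx":0,"dy":0,"dz":0.018,"ax":0,"ay":0,"az":0,"gripper":1},{"dx":0,"dy":0,"dz":0,"ax":0,"ay":0,"az":0,"gripper":0.75},{"dx":0,"dy":0,"dz":0,"ax":0,"ay":0,"az":0,"gripper":0.5},{"dx":0,"dy":0,"dz":0,"ax":0,"ay":0,"az":0,"gripper":0.25},{"dx":0,"dy":0,"dz":0,"ax":0,"ay":0,"az":0,"gripper":0.25},{"dx":0,"dy":0,"dz":0,"ax":0,"ay":0,"az":0,"gripper":0.25},{"dx":0,"dy":0,"dz":0,"ax":0,"ay":0,"az":0,"gripper":0.25}]'

```text
clock: 27.55
eef_pos: [459.2, -118.2, 31.7]
tool_rot: [3.141, -0.0, 0.907]
force: [-1.1, 0.4, 6.0]
width: 34.9
gripper_force: 60.3
```

Lift, then turn toward φ = −68.5° (30.5° → 0.339).

Emit:
step_arm --plan '[{"dx":0,"dy":0,"dz":-0.03,"ax":0,"ay":0,"az":0,"gripper":0.2},{"dx":0,"dy":0,"dz":-0.08,"ax":0,"ay":0,"az":0,"gripper":0.2},{"dx":0,"dy":0,"dz":-0.08,"ax":0,"ay":0,"az":0,"gripper":0.2},{"dx":0,"dy":0,"dz":-0.08,"ax":0,"ay":0,"az":0,"gripper":0.2},{"dx":0,"dy":0,"dz":-0.06,"ax":0,"ay":0,"az":0,"gripper":0.2},{"dx":0,"dy":0,"dz":0,"ax":0,"ay":0,"az":0.085,"gripper":0.2},{"dx":0,"dy":0,"dz":0,"ax":0,"ay":0,"az":0.085,"gripper":0.2},{"dx":0,"dy":0,"dz":0,"ax":0,"ay":0,"az":0.085,"gripper":0.2},{"dx":0,"dy":0,"dz":0,"ax":0,"ay":0,"az":0.084,"gripper":0.2},{"dx":0,"dy":0,"dz":0,"ax":0,"ay":0,"az":0,"gripper":0.2}]'

```text
clock: 28.8
eef_pos: [458.7, -117.7, 130.2]
tool_rot: [-3.142, 0.0, 0.376]
force: [-0.2, -0.3, -2.1]
width: 34.6
gripper_force: 60.1
```

```bash
python3 go.py 615 -299.5 130 -68.5
python3 - <<'E'
from cell import ctrl
from h import *
d=ctrl.get_image("top"); cv2.imwrite("pics/top3.png",d["color"][:,:,::-1])
parts(d,dict(heatsink=(406,264,29)))
E
```

```text
turn units [-0.     0.     0.001]
shift units (after turn) [0.263 0.755 0.001] now [ 458.7 -117.7  130.2] phi -68.4 w 34.6 q [-0.17  0.65  0.55  2.12 -0.66  0.54 -0.33] t 28.8
heatsink rect [ 461.2 -300.6   47.2   48.1   62.8] circ [ 461.5 -301.3   32.5]
   n 312 z 28.2 mean [ 461.6 -301.3] ctr px [408. 266.]
```

View pics/top3.png

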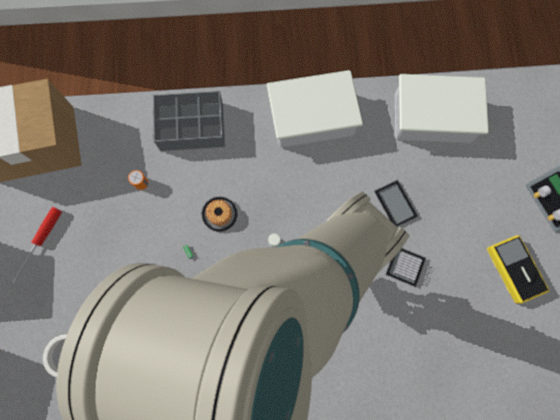

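Heat sink sits inside the square nest at (408,266), about 4 mm off centre. Carry the filter over.

Emit:
step_arm --plan '[{"dx":0.016,"dy":0.047,"dz":0,"ax":0,"ay":0,"az":0,"gripper":0.2},{"dx":0.033,"dy":0.0945,"dz":0,"ax":0,"ay":0,"az":0,"gripper":0.2},{"dx":0.033,"dy":0.0945,"dz":0,"ax":0,"ay":0,"az":0,"gripper":0.2},{"dx":0.033,"dy":0.0945,"dz":0,"ax":0,"ay":0,"az":0,"gripper":0.2},{"dx":0.033,"dy":0.0945,"dz":0,"ax":0,"ay":0,"az":0,"gripper":0.2},{"dx":0.033,"dy":0.0945,"dz":0,"ax":0,"ay":0,"az":0,"gripper":0.2},{"dx":0.033,"dy":0.0945,"dz":0,"ax":0,"ay":0,"az":0,"gripper":0.2},{"dx":0.033,"dy":0.0945,"dz":0,"ax":0,"ay":0,"az":0,"gripper":0.2},{"dx":0.016,"dy":0.047,"dz":0,"ax":0,"ay":0,"az":0,"gripper":0.2},{"dx":0,"dy":0,"dz":0,"ax":0,"ay":0,"az":0,"gripper":0.2},{"dx":0,"dy":0,"dz":0,"ax":0,"ay":0,"az":0,"gripper":0.2}]'

```text
clock: 30.22
eef_pos: [614.7, -299.8, 129.6]
tool_rot: [-3.14, 0.001, 0.375]
force: [0.0, -0.1, -1.9]
width: 34.6
gripper_force: 60.0
```

```bash
python3 go.py 615 -299.5 38 -68.5
```

```text
turn units [-0.001  0.    -0.   ]
shift units (after turn) [ 0.001 -0.001  0.305] now [ 614.7 -299.8  129.6] phi -68.5 w 34.6 q [ 0.1   0.89  0.58  1.53 -0.58  0.9  -0.32] t 30.225
```

Emit:
step_arm --plan '[{"dx":0.001,"dy":-0.001,"dz":0.05,"ax":0,"ay":0,"az":0,"gripper":0.2},{"dx":0,"dy":0,"dz":0.08,"ax":0,"ay":0,"az":0,"gripper":0.2},{"dx":0,"dy":0,"dz":0.08,"ax":0,"ay":0,"az":0,"gripper":0.2},{"dx":0,"dy":0,"dz":0.065,"ax":0,"ay":0,"az":0,"gripper":0.2},{"dx":0,"dy":0,"dz":0.03,"ax":0,"ay":0,"az":0,"gripper":0.2},{"dx":0,"dy":0,"dz":0,"ax":0,"ay":0,"az":0,"gripper":0.2},{"dx":0,"dy":0,"dz":0,"ax":0,"ay":0,"az":0,"gripper":0.2}]'

```text
clock: 31.1
eef_pos: [616.0, -300.1, 39.4]
tool_rot: [3.14, -0.001, 0.375]
force: [1.3, 0.1, -1.4]
width: 34.5
gripper_force: 60.1
```

Emit:
step_arm --plan '[{"dx":-0.002,"dy":0,"dz":0.011,"ax":0,"ay":0,"az":0,"gripper":0.2},{"dx":0,"dy":0,"dz":0,"ax":0,"ay":0,"az":0,"gripper":0.3},{"dx":0,"dy":0,"dz":0,"ax":0,"ay":0,"az":0,"gripper":0.5},{"dx":0,"dy":0,"dz":0,"ax":0,"ay":0,"az":0,"gripper":0.75},{"dx":0,"dy":0,"dz":0,"ax":0,"ay":0,"az":0,"gripper":1},{"dx":0,"dy":0,"dz":0,"ax":0,"ay":0,"az":0,"gripper":1},{"dx":0,"dy":0,"dz":-0.04,"ax":0,"ay":0,"az":0,"gripper":1},{"dx":0,"dy":0,"dz":-0.09,"ax":0,"ay":0,"az":0,"gripper":1},{"dx":0,"dy":0,"dz":-0.1,"ax":0,"ay":0,"az":0,"gripper":1},{"dx":0,"dy":0,"dz":-0.1,"ax":0,"ay":0,"az":0,"gripper":1},{"dx":-0.09,"dy":-0.12,"dz":0,"ax":0,"ay":0,"az":0,"gripper":1},{"dx":-0.09,"dy":-0.12,"dz":0,"ax":0,"ay":0,"az":0,"gripper":1},{"dx":-0.09,"dy":-0.12,"dz":0,"ax":0,"ay":0,"az":0,"gripper":1},{"dx":-0.09,"dy":-0.12,"dz":0,"ax":0,"ay":0,"az":0,"gripper":1},{"dx":0,"dy":0,"dz":0,"ax":0,"ay":0,"az":0,"gripper":1}]'

```text
clock: 32.98
eef_pos: [458.6, -203.2, 134.9]
tool_rot: [-3.138, 0.001, 0.374]
force: [1.2, -0.8, 0.2]
width: 85.3
gripper_force: 0.0
```

Run:
```python
from cell import ctrl
from h import *
d=ctrl.get_image("top"); cv2.imwrite("pics/top4.png",d["color"][:,:,::-1])
parts(d,dict(heatsink=(406,264,29),filter=(396,202,30),transformer=(219,212,34),jar=(275,240,42)))
d=ctrl.get_image("scene"); cv2.imwrite("pics/scene2.png",d["color"][:,:,::-1])
```

```text
heatsink none
filter rect [ 623.2 -295.7   55.5   38.6   22.8] circ [ 623.6 -295.3   33. ]
   n 351 z 30.4 mean [ 624.8 -294.8] ctr px [396. 197.]
transformer rect [618.4 118.5  57.3  55.5  41.1] circ [618.7 117.9  29.4]
   n 483 z 33.7 mean [618.3 118.1] ctr px [219. 211.]
jar rect [554.9  -9.   12.2   2.1  58.9] circ [554.5  -8.7   6.1]
   n 7 z 42.5 mean [555.2  -8.6] ctr px [275. 234.]
```

View pics/scene2.png

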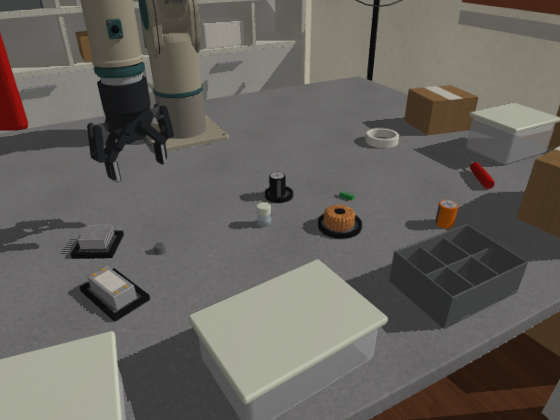

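All four parts sit in their nests: heat sink (97,238), filter (113,287), capacitor (279,186), transformer (340,220); jar upright at (263,214). A quick flatness check, then hand in.

Run:
```python
from cell import ctrl
from h import *
d=ctrl.get_image("scene"); P=cloud(d)
for n,(x,y,z) in dict(heatsink=(465,-302,29),filter=(615,-299.5,30),cap=(458,72,49),trans=(619,119,34)).items():
    q=P[(np.hypot(P[...,0]-x,P[...,1]-y)<55)&(abs(P[...,2]-z)<5)]
    A=np.c_[q[:,:2]-q[:,:2].mean(0),np.ones(len(q))]; k=np.linalg.lstsq(A,q[:,2],rcond=None)[0]
    (c,s,a)=cv2.minAreaRect(q[:,:2].astype(np.float32))
    print(n,len(q),"z",k[2].round(1),"slope",k[:2].round(3),"ctr",np.round(c,1),np.round(s,1))
```

```text
heatsink 441 z 28.0 slope [-0.017  0.013] ctr [ 462.9 -300.9] [47.8 49.2]
filter 830 z 29.6 slope [-0.018  0.014] ctr [ 615.7 -299.3] [75.8 37.4]
cap 127 z 49.1 slope [-0.086  0.045] ctr [457.9  71.3] [33.8 32. ]
trans 404 z 33.6 slope [-0.034  0.023] ctr [621.1 119.9] [53.  53.2]
```

```bash
python3 -c "
from cell import ctrl
print(ctrl.finish_job())"
```

```text
the job is handed in; nothing more can be done
None
```

I put all four parts in their matching nests, lying flat and released, left the jar standing, and handed the job in at about 33 s; no verdict came back.

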